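Clamp the aluminium disc in the measuring fixture

TASK

Get the aluminium disc clamped for measuring: swing the fixture's gate shut so that it pushes the disc home against the two locating pins, then bring the latch's loop over and down behind the hook on the gate, and press the latch lever down over centre until it lies flat. Leave the other things on the plate where they are.

Things in the scene. Friction and masses are not known exactly. Their poses are not given: they have to be found in the camera images.
- fixture: Measuring fixture fixed to the granite: dark steel plate 196x172x14 mm, x -107 to +89, y -88 to +84 from its origin, which lies on the granite (z up). Two locating pins (16 mm thick, 44 mm high) at x +-36, y -39. The latch lies along the line x = -75; its lever side is -y, its gate side +y.
- nest (a point): The disc's home: centre of its underside when it sits on the three rest buttons and touches both locating pins; fixture origin, 20 mm above the granite. The gate pushes the disc towards -y of the fixture.
- alu_disc: Turned aluminium disc with a bolt circle, 90 mm diameter, 22 mm high, about 0.33 kg, lying loose on the rest buttons a few mm from home; origin at the centre of its underside.
- gate (a joint): Swing angle of the gate about its upright pivot (rad): 0 = shut on the disc at home, grows as its free end swings away to +y of the fixture; up to 1.3. Slightly stiff (0.12 N m), stays where it is left.
- gate_hinge (a point): Pivot axis of the gate, at the gate bar's top (42 mm over the granite); fixture x +66, y +60. The steel bar is 22 mm wide and spans 19 to 42 mm above the granite.
- gate_tip (a point): Free end of the gate bar, on its centre line at its top, 156 mm from the pivot.
- keeper (a point): Hook on the gate: seat of the loop bar's centre when drawn home, 62 mm over the granite, 141 mm from the gate pivot. Axes turn with the gate, as the fixture's when shut. Hook 24 mm wide (x): floor 6.5 mm below (y -13 to +21), rib face at y -5, lip edge at y +1.5, lip 6.5 to 11.5 mm above. The bar goes down on the lip's +y side to the floor, then is drawn to -y under the lip.
- lever (a joint): Latch lever angle (rad): 0 = flat down, over centre, on its stop; grows as it is raised; 1.57 is upright, stop at 1.9 leaning to the gate. Friction 0.08 N m: stays where left. With the loop hooked its spring resists from about 0.85 down to 0.2, then pulls it shut.
- lever_pivot (a point): Lever pivot axis (along fixture x), 62 mm over the granite, at fixture x -75, y -16. When flat the lever points to -y.
- lever_tip (a point): Free end of the lever's black grip, middle of its thickness; 85 mm along the lever from the pivot and 12 mm off the pivot line (above when flat, on the gate side when upright). Grip 20 mm wide, 6 mm thick, 54 mm long. Pressing at it takes a few N.
- loop_pivot (a point): Where the loop turns in the lever: barrel axis along fixture x, 24 mm from the lever pivot, carried round by the lever. The loop swings freely (0.02 N m) and falls by its weight (0.1 kg); thrown back it rests on a stop in the lever.
- loop_bar (a point): Centre of the loop's end bar, 10 mm round, along fixture x, 96 mm from loop_pivot. The loop is a U of 7 mm rod, 55 mm wide outside and 41 mm inside, its end bar can be pinched across both ends. It starts thrown back to the lever side, pointing up and away from the gate.
- loop (a joint): Stretch of the loop's springs (m): 0 when slack, about 0.003 when the latch is drawn tight; 6 N per mm, at most 10 mm.
- milled_block: Bystander: small aluminium block 50x16x40 mm; origin under its centre.
- v_block_1: Bystander: steel V block 45x44x35 mm; origin under its centre.
- stepped_shaft: Bystander: turned stepped shaft 110 mm long, 20 mm thick, lying; origin under its middle.
- pen_bench: Bystander: black pen 145 mm long lying on the granite; origin under its middle.

How it is judged:
By the outcome, as a careful person would: the job done as asked, in the order asked, and still so for the second after the job is handed in, with the robot touching nothing.
It also fails if it takes over 67 s, if anything falls off the work surface, if the arm or the gripper's body presses on something with over 40 N, if the wrist force passes 120 N, or if a joint passes its speed limit or range.

ROBOT

A 6-joint arm with a two-finger parallel gripper is mounted at the origin on a cart in front of the work surface, level with it; the furniture and walls round the work are solid. World frame = base frame: x ahead of the robot, y to its left, z up, the work surface at z = 0. Lengths are in m, angles in degrees, forces in N, time in s.
With the tool pointing down it reaches from about 0.375 to 0.9 m from the base axis. Payload 3.1 kg.
Tool frame: the origin (TCP) lies between the finger pads; the fingertips stand 11 mm ahead of it and the grasp point (between the pads) lies 8 mm behind it; z points along the fingers, y is the line along which they close (so a half turn about z gives the same grasp; the last joint's range is limited). The gripper opens to 87 mm and grips with 3 to 60 N. Pads are 19 mm wide; open, the fingers measure 117 mm over their backs; the gripper's body (75 mm by 190 mm) begins 51 mm behind the grasp point.
Start: joints at [-10.227, 30.224, 82.088, -0, 67.689, -10.227], TCP at [0.625, 0, 0.234] pointing down, gripper open.
Joint ranges: [-176.69, 176.69], [-43.24, 126.21], [12.49, 139.97], [-82, 262], [0, 151.66], [-163.58, 163.58]. Speed limits (degrees/s): [159.86, 159.86, 180, 180, 180, 180].

INTERFACE

Orientations are given as a 3x3 rotation matrix whose columns are the frame's x, y, z axes.
In Python, from rig import bot, viewer, workorder, nets gives the robot as it stands. The module is installed in compiled form; this text tells all that it offers.
- The arm moves only by the tool move_arm, never from a script. Its argument "increments" is a list of rows, each a list of 7 numbers: the shift along the tool's x, y, z normalised to -1 to 1, where 1 is 0.3 m, then the turn, a rotation vector about the tool's x, y, z normalised to -1 to 1, where 1 is pi rad, then the opening, from 0 (shut) to 1 (fully open). In form: [[tx, ty, tz, wx, wy, wz, grip], ...]. A call has 1 to 10 rows; each row is the pose to reach, as a shift and turn from the pose commanded when the call began, along the tool's axes at that moment, turning the shorter way round; what a row does not reach only later rows make up. A row lasts 1/12 s, in which the tool goes at most 41.7 mm and 7.16 degrees, less where a joint would pass 70% of its speed; a pose out of reach is approached as far as the arm can. A call with a number of a shift or a turn outside -1 to 1 is refused whole. A call with a gripper value outside its range is refused whole. The fingers move at their own pace and stop on an object; the grip force is fixed at half the most. Time passes only in rows, so rows that repeat a pose let the fingers close. It gives the time, the measured TCP pose, the force, the opening and the grip force at its end, in the units of the state.
- bot.read_state(): the state, without advancing time (a new reading comes with each control period).
- viewer.capture(name): name is "scene" or "side" or "wrist"; returns a dict with "image" (384x512x3 uint8, blue, green, red), "K" (3x3 intrinsics, pixels), "dist" ([k1, k2, p1, p2, k3] as OpenCV has them; the pictures are not rectified), "eye" and "orientation" of the camera in the world. Camera axes: x right, y up, looking along -z (the intrinsics and any distortion apply to the point x, -y, -z); pixel columns grow to the right and rows downward; lengths in m; the calibration is good to about 2 mm. A picture is of the moment at which its call begins. There is no depth.
- workorder.hand_in(): hands the job in; it is judged then, once.
Trained networks look in the newest picture that a camera, given by its name, has taken for a name from the list of things; names that differ only in an ending like _2 or _b are one class to them, and where a whole thing is asked for, a point or a joint stands for the part that bears it (a point fixed in the world has none). Each returns a list of dicts, best first, with "conf" (0 to 1); they miss things now and then, are a little off and sometimes report something else, mostly with a low value. They report only what shows in the picture. A call takes as long as a camera call.
- nets.find_in(camera, thing): "location" ([column, row] in pixels, amid what is visible of it).
The state is a dict: "time_s": time; "joint_positions": joint angles; "qvel": joint speeds; "tau": joint torques, N m; "position": TCP position; "tcp_rot": TCP orientation; "force": force on the tool from outside, world axes, zero at the start; "moment": the same for the moment, N m; "opening": opening from 0.0 (shut) to 1.0 (fully open); "grasp_force": force on a finger pad.
Only numpy, scipy, OpenCV 4.12 (cv2) and the standard library are available. Lean on these libraries where they do the work, as an engineer would, in place of code of your own. Each camera call takes 0.05 s, during which the arm holds its last target. There are 200 camera calls.

## Working session

There is one attempt and no reset: what is moved stays moved. The work goes in short steps, Python scripts to look and compute and a tool call to move; the robot and the scene stay as the last step left them, time stands still between calls to the robot, and variables do not carry over. Pictures are saved under pics/ and viewed, at most 10 in all, crops included, and the job is handed in when it is done.

Besides the shell and the picture viewer there is one more tool, called after "Request:" as name(argument=value, ...) on one line, values as JSON. move_arm: Moves the arm, as the interface text tells. Its arguments: {"type":"object","properties":{"increments":{"type":"array"}},"required":["increments"]}

```bash
mkdir -p pics
cat > h.py <<'E'
import numpy as np, cv2, json
from rig import bot, viewer, workorder, nets
def cap(n,save=None):
    c=viewer.capture(n); 
    if save: cv2.imwrite('pics/'+save,c['image'])
    return c
def ray(c,px):
    u=cv2.undistortPoints(np.array([[px]],float),np.array(c['K']),np.array(c['dist']))[0,0]
    d=np.array(c['orientation'])@np.array([u[0],-u[1],-1.]); return np.array(c['eye']),d/np.linalg.norm(d)
def atz(c,px,z):
    e,d=ray(c,px); return e+d*(z-e[2])/d[2]
def proj(c,P):
    R=np.array(c['orientation']);P=np.atleast_2d(P)
    q=(P-np.array(c['eye']))@R*[1,-1,-1]
    return cv2.projectPoints(q,np.zeros(3),np.zeros(3),np.array(c['K']),np.array(c['dist']))[0][:,0]
def tri(*rs):
    A=0;b=0
    for e,d in rs:
        M=np.eye(3)-np.outer(d,d);A=A+M;b=b+M@e
    return np.linalg.solve(A,b)
E
cat > a.py <<'E'
from h import *
np.set_printoptions(precision=4,suppress=True)
C={}
for n in ['scene','side','wrist']:
    c=C[n]=cap(n,n+'0.png'); print(n,np.array(c['eye']))
things=['fixture','alu_disc','gate','gate_hinge','gate_tip','keeper','lever','lever_pivot','lever_tip','loop_pivot','loop_bar','milled_block','v_block_1','stepped_shaft','pen_bench']
for t in things:
    rs=[]
    for n in C:
        r=nets.find_in(n,t)
        if r: print(t,n,[(np.round(x['location']).tolist(),round(x['conf'],2)) for x in r[:2]]); 
        if r and r[0]['conf']>.4: rs.append(ray(C[n],r[0]['location']))
    if len(rs)>1: print('   tri',tri(*rs))
im=np.hstack([C['scene']['image'],C['side']['image']])
cv2.imwrite('pics/both.png',cv2.resize(im,(800,300),interpolation=cv2.INTER_AREA))
E
python3 a.py
```

```text
scene [-0.0194 -0.6704  0.4871]
side [ 0.381  -0.7856  0.4971]
wrist [0.6252 0.0723 0.3841]
fixture scene [([225.0, 183.0], 0.74)]
fixture side [([252.0, 200.0], 0.88)]
fixture wrist [([156.0, 72.0], 0.9), ([249.0, 9.0], 0.18)]
   tri [0.5043 0.1181 0.0192]
alu_disc scene [([242.0, 170.0], 0.86), ([219.0, 153.0], 0.69)]
alu_disc side [([269.0, 191.0], 0.82)]
alu_disc wrist [([190.0, 59.0], 0.83)]
   tri [0.552  0.1272 0.035 ]
gate scene [([222.0, 181.0], 0.67), ([201.0, 152.0], 0.61)]
gate side [([271.0, 180.0], 0.91)]
gate wrist [([249.0, 6.0], 0.6), ([156.0, 68.0], 0.39)]
   tri [ 0.5863  0.2188 -0.014 ]
gate_hinge scene [([221.0, 160.0], 0.7)]
gate_hinge side [([270.0, 175.0], 0.69)]
gate_hinge wrist [([248.0, 9.0], 0.71)]
   tri [0.5825 0.2053 0.028 ]
gate_tip scene [([200.0, 158.0], 0.94), ([226.0, 154.0], 0.68)]
gate_tip side [([275.0, 179.0], 0.89), ([237.0, 174.0], 0.72)]
gate_tip wrist [([249.0, 9.0], 0.59)]
   tri [0.5771 0.2247 0.0162]
keeper scene [([202.0, 154.0], 0.85)]
keeper side [([272.0, 179.0], 0.66)]
keeper wrist [([248.0, 8.0], 0.7)]
   tri [0.5738 0.2215 0.0237]
[... 712 characters left out ...]
1 0.0018 0.1362]
milled_block scene [([308.0, 209.0], 0.87), ([242.0, 170.0], 0.2)]
milled_block side [([335.0, 257.0], 0.7)]
milled_block wrist [([209.0, 225.0], 0.87)]
   tri [ 0.591  -0.0955  0.009 ]
v_block_1 scene [([235.0, 243.0], 0.77)]
v_block_1 side [([204.0, 255.0], 0.6), ([235.0, 173.0], 0.49)]
v_block_1 wrist [([86.0, 215.0], 0.68), ([78.0, 115.0], 0.2)]
   tri [ 0.382  -0.0792  0.0108]
stepped_shaft scene [([353.0, 214.0], 0.65)]
stepped_shaft side [([336.0, 256.0], 0.93), ([204.0, 257.0], 0.46)]
   tri [ 0.6367 -0.1378  0.0125]
pen_bench scene [([285.0, 286.0], 0.6)]
pen_bench side [([209.0, 305.0], 0.73)]
pen_bench wrist [([155.0, 70.0], 0.53)]
   tri [ 0.4566  0.0431 -0.1915]
```

View pics/scene0.png

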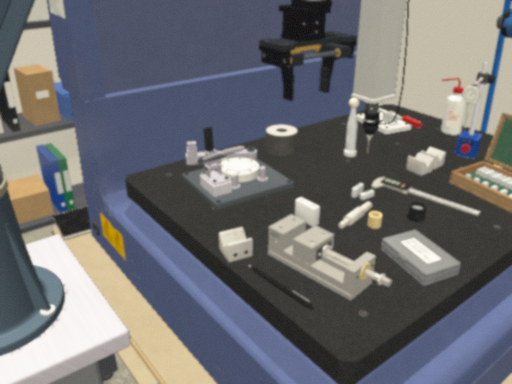

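View pics/side0.png

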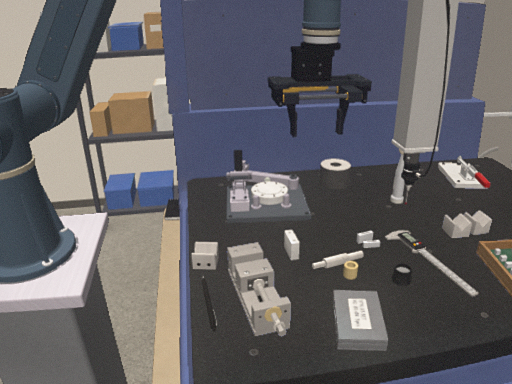

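The scene picture shows the fixture at about (237,178) with the lever grip upright at (209,138). The side picture has the fixture at (267,195), the lever at (238,160), and the gate bar at (262,177).

Run:
```python
from h import *
s=bot.read_state(); print(s); c=cap('wrist'); print(c['orientation'],c['K'],c['dist'])
```

```text
{'time_s': 2.4, 'joint_positions': array([-1.02291595e+01,  3.02230261e+01,  8.20878024e+01, -8.73935045e-04,
        6.76905081e+01, -1.02263667e+01]), 'qvel': array([ 0.03430529,  0.0127292 ,  0.00174473, -0.09180807, -0.0645217 ,
        0.04608626]), 'tau': array([-3.87520295e-04, -4.40007985e+01, -1.76979071e+01,  6.33938843e-02,
        5.05185756e-02, -3.42184239e-05]), 'position': array([6.24969243e-01, 1.04714492e-05, 2.33552965e-01]), 'tcp_rot': array([[ 4.29522573e-05,  9.99999999e-01, -2.54636848e-05],
       [ 9.99999999e-01, -4.29525054e-05, -9.74420230e-06],
       [-9.74529602e-06, -2.54632662e-05, -1.00000000e+00]]), 'force': array([ 0.88516432,  0.58289132, -0.42958974]), 'moment': array([-0.00419041, -0.03963964, -0.04535929]), 'grasp_force': 0.0, 'opening': 0.9995085138020892}
[[ 9.99999712e-01 -6.46265352e-04  3.98593552e-04]
 [ 5.15244799e-04  9.63150784e-01  2.68961527e-01]
 [-5.57726208e-04 -2.68961244e-01  9.63150839e-01]] [[271.63112315   0.         253.79369669]
 [  0.         271.63112315 186.68438308]
 [  0.           0.           1.        ]] [0.01818454 0.         0.         0.         0.        ]
```

View pics/wrist0.png

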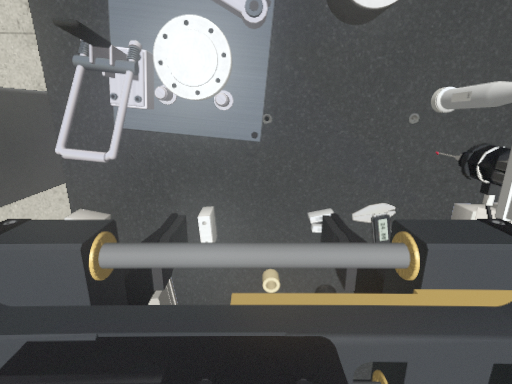

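The wrist picture shows the disc at (191,57), the two pins at (165,95) and (223,98), the gate hinge at (255,8), the loop bar at (85,155), and the lever grip at (82,35). I'll go closer with a camera shift.

Request:
move_arm(increments=[[0.5,-0.41,-0.22,0,0,0,1],[0.5,-0.41,-0.22,0,0,0,1],[0.5,-0.41,-0.22,0,0,0,1],[0.5,-0.41,-0.22,0,0,0,1],[0.5,-0.41,-0.22,0,0,0,1],[0.5,-0.41,-0.22,0,0,0,1],[0.5,-0.41,-0.22,0,0,0,1],[0.5,-0.41,-0.22,0,0,0,1]])

```text
time_s: 3.12
position: [0.5024, 0.15, 0.2998]
tcp_rot: [[-0.001, 1.0, 0.001], [1.0, 0.001, -0.0], [-0.0, 0.001, -1.0]]
force: [-0.5, 0.2, 0.1]
opening: 0.999
grasp_force: 0.0
```

```bash
cat > b.py <<'E'
from h import *
np.set_printoptions(precision=4,suppress=True)
c=cap('wrist','wrist1.png'); print(bot.read_state()['position'],bot.read_state()['time_s'],c['eye'])
for t in ['fixture','alu_disc','gate','gate_hinge','gate_tip','keeper','lever','lever_pivot','lever_tip','loop_pivot','loop_bar']:
    r=nets.find_in('wrist',t); print(t,[(np.round(x['location']).tolist(),round(x['conf'],2)) for x in r[:2]])
E
python3 b.py
```

```text
[0.5026 0.1494 0.2994] 3.1667 [0.5027 0.2222 0.4511]
fixture [([264.0, 152.0], 0.61), ([221.0, 206.0], 0.6)]
alu_disc [([286.0, 172.0], 0.91)]
gate [([288.0, 111.0], 0.66)]
gate_hinge []
gate_tip [([292.0, 115.0], 0.88)]
keeper [([289.0, 111.0], 0.93)]
lever [([232.0, 190.0], 0.68)]
lever_pivot [([236.0, 189.0], 0.96)]
lever_tip [([233.0, 191.0], 0.63), ([287.0, 112.0], 0.52)]
loop_pivot [([234.0, 192.0], 0.66)]
loop_bar [([222.0, 201.0], 0.87), ([260.0, 152.0], 0.27)]
```

View pics/wrist1.png

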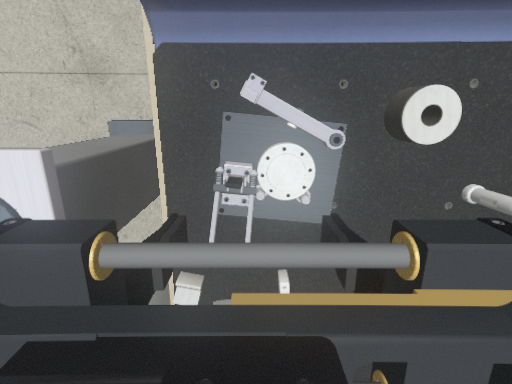

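The wrist picture shows the plate corners at (223,113), (346,123), (327,222), the hinge at (337,140), the gate tip with the hook at (254,88), the disc at (286,171), and the lever with its loop at (235,190).

```bash
cat > c.py <<'E'
from h import *
from scipy.optimize import least_squares
np.set_printoptions(precision=4,suppress=True)
c=cap('wrist')
F={'TL':(-.107,.084,.014),'TR':(.089,.084,.014),'BR':(.089,-.088,.014),'hinge':(.066,.060,.042),'pinL':(-.036,-.039,.044),'pinR':(.036,-.039,.044)}
px={'TL':(223,113),'TR':(346,123),'BR':(327,222),'hinge':(337,140),'pinL':(261,195),'pinR':(306,198)}
def W(p,q): 
    ca,sa=np.cos(p[2]),np.sin(p[2]); return np.array([p[0]+ca*q[0]-sa*q[1],p[1]+sa*q[0]+ca*q[1],q[2]])
ks=list(F)
f=lambda p:np.concatenate([proj(c,W(p,F[k]))[0]-px[k] for k in ks])
s=least_squares(f,[.53,.14,0],loss='soft_l1'); print(s.x,np.degrees(s.x[2])); print(dict(zip(ks,np.round(s.fun.reshape(-1,2),1))))
p=s.x
d=atz(c,(286,171),.042); print('disc',d, 'nest',W(p,(0,0,.02)))
tip=atz(c,(254,86),.06); h=W(p,(.066,.06,.042)); v=tip-h; print('gate tip',tip,'ang',np.degrees(np.arctan2(v[1],v[0])-p[2])-180,np.hypot(*v[:2]))
im=cv2.resize(c['image'][50:230,190:370],(600,600),interpolation=cv2.INTER_CUBIC)
cv2.imwrite('pics/crop1.png',im)
c0=cap('side','side1.png')
for k in ks: print(k,W(p,F[k]))
E
python3 c.py
```

```text
[ 0.5525  0.1289 -0.0976] -5.5921016638512056
{'TL': array([-0.3, -2.9]), 'TR': array([ 1.9, -0.3]), 'BR': array([1.9, 2.2]), 'hinge': array([-1.3, -1.4]), 'pinL': array([-0.5,  0.8]), 'pinR': array([-0.1,  2.1])}
disc [0.5518 0.1329 0.042 ] nest [0.5525 0.1289 0.02  ]
gate tip [0.5026 0.2541 0.06  ] ang -25.060258575052757 0.14111678013887433
TL [0.4542 0.2229 0.014 ]
TR [0.6492 0.2038 0.014 ]
BR [0.6325 0.0326 0.014 ]
hinge [0.624  0.1822 0.042 ]
pinL [0.5128 0.0936 0.044 ]
pinR [0.5845 0.0865 0.044 ]
```

View pics/crop1.png

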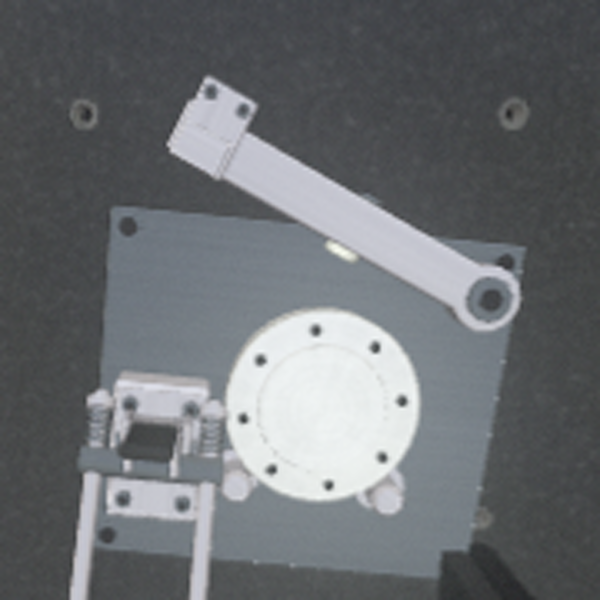

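The crop shows refined corners TL (113,207), TR (526,246), BR (437,578), the hinge at (491,299), the gate bar at about 21° open, the disc a few mm off the pins, and the lever near upright with its legs going to -y.

```bash
cat > d.py <<'E'
from h import *
from scipy.optimize import least_squares
np.set_printoptions(precision=4,suppress=True)
c=cap('wrist')
F={'TL':(-.107,.084,.014),'TR':(.089,.084,.014),'BR':(.089,-.088,.014),'hinge':(.066,.060,.042),'pinL':(-.036,-.039,.044),'pinR':(.036,-.039,.044)}
pc={'TL':(113,207),'TR':(526,246),'BR':(437,578),'hinge':(491,299),'pinL':(237,487),'pinR':(386,498)}
cr=lambda q:(190+q[0]*.3-.35,50+q[1]*.3-.35)
px={k:cr(v) for k,v in pc.items()}
def W(p,q): 
    ca,sa=np.cos(p[2]),np.sin(p[2]); return np.array([p[0]+ca*q[0]-sa*q[1],p[1]+sa*q[0]+ca*q[1],q[2]])
def IW(p,w): 
    ca,sa=np.cos(p[2]),np.sin(p[2]); a,b=w[0]-p[0],w[1]-p[1]; return np.array([ca*a+sa*b,-sa*a+ca*b,w[2]])
ks=list(F)
f=lambda p:np.concatenate([proj(c,W(p,F[k]))[0]-px[k] for k in ks])
s=least_squares(f,[.53,.14,0],loss='soft_l1'); print(s.x,np.degrees(s.x[2])); print(dict(zip(ks,np.round(s.fun.reshape(-1,2),1))))
p=s.x; np.save('p.npy',p)
print('disc_f',IW(p,atz(c,cr((323,404)),.042)))
a=IW(p,atz(c,cr((220,183)),.042));b=IW(p,atz(c,cr((455,305)),.042));v=a-b; print('gate edge dir',np.degrees(np.arctan2(-v[1],v[0])),a,b)
print('wall z0',atz(c,(253,42),0))
def plane(c,q):  # intersect with fixture x=-75
    e,d=ray(c,q); n=np.array([np.cos(p[2]),np.sin(p[2]),0]); o=W(p,(-.075,0,0)); return IW(p,e+d*((o-e)@n)/(d@n))
# wrist0 camera known pose
w0={'K':c['K'],'dist':c['dist'],'eye':[.6252,.0723,.3841],'orientation':[[1,-.000646,.0004],[.000515,.963151,.268962],[-.000558,-.268961,.963151]]}
print('bar',plane(w0,(85,155.5)),'lever grip end',plane(w0,(82,35)))
# check fixture in w0
for k,q in {'hinge':(256,8),'BR':(262,141)}.items(): print(k,proj(w0,W(p,F[k]))[0],q)
S=cap('side'); Z=cap('scene')
print('side lever top',plane(S,(238,151)),'scene',plane(Z,(209,129)))
for n,C in (('side',S),('scene',Z)):
    cv2.imwrite(f'pics/{n}c.png',cv2.resize(C['image'][110:230,170:330],(800,600),interpolation=cv2.INTER_CUBIC))
E
python3 d.py
```

```text
[ 0.5524  0.1288 -0.1041] -5.962123668923522
{'TL': array([-0.5, -1.9]), 'TR': array([ 0.6, -0.1]), 'BR': array([7.7, 1.5]), 'hinge': array([-1.1, -0.3]), 'pinL': array([-0.5,  0. ]), 'pinR': array([0.2, 1.3])}
disc_f [-0.0002  0.0045  0.042 ]
gate edge dir -159.56940558859714 [-0.0578  0.0964  0.042 ] [0.0523 0.0555 0.042 ]
wall z0 [0.501  0.3206 0.    ]
bar [-0.075  -0.1057  0.1293] lever grip end [-0.075  -0.0025  0.1218]
hinge [253.1824   6.7139] (256, 8)
BR [258.8038 141.7489] (262, 141)
side lever top [-0.075  -0.5913  0.3693] scene [-0.075  -0.0049  0.1421]
```

View pics/scenec.png

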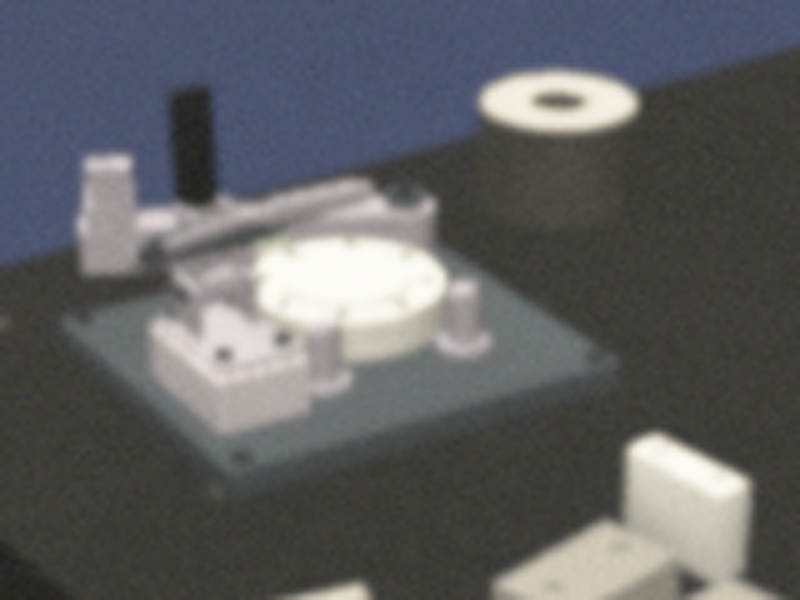

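The scene crop shows the lever upright, with its grip top at (190,90). The loop points up and away from the gate, and the gate stands about 20° open. All of it agrees with the geometry fit. Next is a motion helper, then the gate push.

```bash
cat > m.py <<'E'
# usage: m.py x y z(mm, fixture; TCP offset ahead 'a' mm) tilt ; several targets -> increments from the present pose
import sys; from h import *
from scipy.spatial.transform import Rotation as Ro
p=np.load('p.npy'); s=bot.read_state(); R0=np.array(s['tcp_rot']); t0=np.array(s['position'])
ca,sa=np.cos(p[2]),np.sin(p[2]); Z=np.array([[ca,-sa,0],[sa,ca,0],[0,0,1]])
def here(a):
    q=t0+R0[:,2]*a*1e-3; f=Z.T@(q-[p[0],p[1],0])*1e3; return f
a=float(sys.argv[1]); print('t',round(s['time_s'],2),'now',np.round(here(a),1),'tilt',round(np.degrees(np.arctan2(R0[:,2]@Z[:,1],-R0[2,2])),1),'F_f',np.round(Z.T@np.array(s['force']),1),'open',round(s['opening'],3))
v=list(map(float,sys.argv[2:]))
for i in range(0,len(v),4):
    x,y,z,t=v[i:i+4]; t=np.radians(t); c,n=np.cos(t),np.sin(t)
    R=Z@np.array([[0,1,0],[c,0,n],[n,0,-c]]); q=Z@(np.array([x,y,z])*1e-3)+[p[0],p[1],0]-R[:,2]*a*1e-3
    d=R0.T@(q-t0)/.3; w=Ro.from_matrix(R0.T@R).as_rotvec()/np.pi
    print(v[i:i+4],'->',', '.join(f'{k:.3f}' for k in [*d,*w]),' rows>=',round(max(np.linalg.norm(d)*.3/.0417,np.linalg.norm(w)*180/7.16),1))
E
python3 m.py 11 -18 130 120 20 -18 130 26 20
```

```text
t 3.97 now [-52.4  16.  288.6] tilt 0.0 F_f [-0.2 -0.7 -0.4] open 1.002
[-18.0, 130.0, 120.0, 20.0] -> 0.354, 0.152, 0.564, -0.006, 0.111, 0.033  rows>= 4.9
[-18.0, 130.0, 26.0, 20.0] -> 0.354, 0.152, 0.878, -0.006, 0.111, 0.033  rows>= 6.9
```

Request:
move_arm(increments=[[0.354,0.152,0.4,-0.006,0.111,0.033,0],[0.354,0.152,0.4,-0.006,0.111,0.033,0],[0.354,0.152,0.4,-0.006,0.111,0.033,0],[0.354,0.152,0.4,-0.006,0.111,0.033,0],[0.354,0.152,0.564,-0.006,0.111,0.033,0],[0.354,0.152,0.564,-0.006,0.111,0.033,0],[0.354,0.152,0.65,-0.006,0.111,0.033,0],[0.354,0.152,0.65,-0.006,0.111,0.033,0]])

```text
time_s: 4.63
position: [0.545, 0.2558, 0.1014]
tcp_rot: [[0.1, 0.995, 0.029], [0.935, -0.104, 0.339], [0.34, -0.007, -0.94]]
force: [-1.4, -0.1, -0.5]
opening: 0.484
grasp_force: 0.0
```

```bash
python3 m.py 11 -18 130 26 20
python3 - <<'E'
from h import *
c=cap('wrist','w2.png'); s=cap('side'); 
im=np.hstack([cv2.resize(c['image'],(400,300)),cv2.resize(s['image'][110:230,190:350],(400,300))]); cv2.imwrite('pics/g2.png',im)
E
```

```text
t 4.63 now [-20.7 129.3  91.1] tilt 19.9 F_f [-1.4 -0.3 -0.5] open 0.484
[-18.0, 130.0, 26.0, 20.0] -> -0.072, 0.010, 0.205, -0.002, 0.001, -0.001  rows>= 1.6
```

View pics/g2.png

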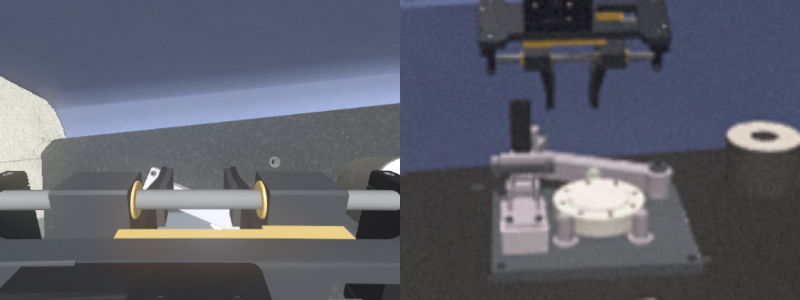

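The left picture shows the fingers still closing at (165,195) and (240,190), with the gate seen between them. The right one shows the gripper behind and above the gate, clear of the lever at (518,125).

Request:
move_arm(increments=[[0,0,0,0,0,0,0],[0,0,0,0,0,0,0],[0,0,0,0,0,0,0],[0,0,0,0,0,0,0],[-0.065,0.01,0.1,0,0,0,0],[-0.065,0.01,0.15,0,0,0,0],[-0.065,0.01,0.205,0,0,0,0],[-0.065,0.01,0.205,0,0,0,0]])

```text
time_s: 5.4
position: [0.5494, 0.2589, 0.0381]
tcp_rot: [[0.099, 0.995, 0.032], [0.935, -0.104, 0.34], [0.341, -0.003, -0.94]]
force: [-0.5, 0.3, -0.3]
opening: 0.008
grasp_force: 0.0
```

```bash
python3 m.py 11 -20 115 26 16 -22 107 26 14 -23 99 26 10 -24 90 26 7 -24 84 26 5 -24 80 26 5
```

```text
t 5.4 now [-16.5 132.8  27.8] tilt 20.0 F_f [-0.6  0.3 -0.3] open 0.008
[-20.0, 115.0, 26.0, 16.0] -> -0.055, -0.012, -0.015, -0.001, -0.022, -0.000  rows>= 0.6
[-22.0, 107.0, 26.0, 14.0] -> -0.079, -0.018, -0.024, -0.001, -0.033, -0.000  rows>= 0.8
[-23.0, 99.0, 26.0, 10.0] -> -0.102, -0.022, -0.032, -0.001, -0.055, -0.000  rows>= 1.4
[-24.0, 90.0, 26.0, 7.0] -> -0.128, -0.025, -0.042, -0.001, -0.072, -0.000  rows>= 1.8
[-24.0, 84.0, 26.0, 5.0] -> -0.146, -0.025, -0.049, -0.001, -0.083, -0.000  rows>= 2.1
[-24.0, 80.0, 26.0, 5.0] -> -0.158, -0.025, -0.053, -0.001, -0.083, -0.000  rows>= 2.1
```

Request:
move_arm(increments=[[-0.03,-0.006,-0.008,0,-0.011,0,0],[-0.055,-0.012,-0.015,0,-0.022,0,0],[-0.067,-0.015,-0.02,0,-0.028,0,0],[-0.079,-0.018,-0.024,0,-0.033,0,0],[-0.09,-0.02,-0.028,0,-0.044,0,0],[-0.102,-0.022,-0.032,0,-0.055,0,0],[-0.115,-0.024,-0.037,0,-0.063,0,0],[-0.122,-0.025,-0.04,0,-0.068,0,0],[-0.128,-0.025,-0.042,0,-0.072,0,0],[-0.128,-0.025,-0.042,0,-0.072,0,0]])

```text
time_s: 6.23
position: [0.5396, 0.2195, 0.0399]
tcp_rot: [[0.103, 0.995, 0.015], [0.987, -0.104, 0.122], [0.123, 0.002, -0.992]]
force: [0.1, 0.7, 0.4]
opening: 0.003
grasp_force: 0.2
```

```bash
python3 m.py 11 -24 87 26 6 -24 84 26 5 -24 82 26 5  -24 80 26 5
```

```text
t 6.23 now [-22.2  90.2  29. ] tilt 7.0 F_f [0.  0.7 0.4] open 0.003
[-24.0, 87.0, 26.0, 6.0] -> -0.011, -0.006, 0.009, 0.001, -0.006, 0.000  rows>= 0.1
[-24.0, 84.0, 26.0, 5.0] -> -0.020, -0.006, 0.007, 0.001, -0.011, 0.000  rows>= 0.3
[-24.0, 82.0, 26.0, 5.0] -> -0.027, -0.006, 0.007, 0.001, -0.011, 0.000  rows>= 0.3
[-24.0, 80.0, 26.0, 5.0] -> -0.034, -0.006, 0.006, 0.001, -0.011, 0.000  rows>= 0.3
```

Request:
move_arm(increments=[[-0.006,-0.003,0.004,0,-0.003,0,0],[-0.011,-0.006,0.008,0,-0.006,0,0],[-0.016,-0.006,0.008,0,-0.008,0,0],[-0.02,-0.006,0.007,0,-0.011,0,0],[-0.02,-0.006,0.007,0,-0.011,0,0]])

```text
time_s: 6.65
position: [0.5371, 0.2137, 0.0361]
tcp_rot: [[0.104, 0.995, 0.01], [0.991, -0.104, 0.087], [0.088, 0.001, -0.996]]
force: [1.8, 2.2, 0.9]
opening: 0.006
grasp_force: 0.8
```

```bash
python3 m.py 11 -24 82 26 5  -24 80 26 5 -24 78 26 5
python3 - <<'E'
from h import *
s=cap('side');c=cap('scene')
im=np.hstack([cv2.resize(c['image'][110:230,170:330],(400,300)),cv2.resize(s['image'][110:230,190:350],(400,300))]); cv2.imwrite('pics/g3.png',im)
E
```

```text
t 6.65 now [-24.   83.9  25.1] tilt 5.0 F_f [1.5 2.3 0.9] open 0.006
[-24.0, 82.0, 26.0, 5.0] -> -0.006, 0.000, -0.004, 0.000, -0.000, -0.000  rows>= 0.0
[-24.0, 80.0, 26.0, 5.0] -> -0.013, 0.000, -0.004, 0.000, -0.000, -0.000  rows>= 0.1
[-24.0, 78.0, 26.0, 5.0] -> -0.019, 0.000, -0.005, 0.000, -0.000, -0.000  rows>= 0.1
```

Force is 2.3 N, so the gate is moving against friction. I'll continue in small steps until it rises.

Request:
move_arm(increments=[[-0.003,0,0,0,0,0,0],[-0.006,0,0,0,0,0,0],[-0.01,0,0,0,0,0,0],[-0.01,0,0,0,0,0,0],[-0.01,0,0,0,0,0,0]])

```text
time_s: 7.17
position: [0.537, 0.2128, 0.036]
tcp_rot: [[0.106, 0.994, 0.011], [0.99, -0.106, 0.091], [0.092, 0.002, -0.996]]
force: [1.0, 10.8, 1.6]
opening: 0.004
grasp_force: 5.2
```

```bash
python3 m.py 11
```

```text
t 7.17 now [-24.   82.9  25.1] tilt 5.3 F_f [-0.1 10.8  1.6] open 0.004
```

Request:
move_arm(increments=[[-0.004,0,0,0,0,0,0],[-0.007,0,0,0,0,0,0],[-0.007,0,0,0,0,0,0]])

```text
time_s: 7.42
position: [0.537, 0.2124, 0.0361]
tcp_rot: [[0.107, 0.994, 0.012], [0.99, -0.108, 0.093], [0.094, 0.002, -0.996]]
force: [1.2, 17.8, 0.8]
opening: 0.003
grasp_force: 8.5
```

```bash
python3 m.py 11
python3 - <<'E'
from h import *
s=cap('side');c=cap('scene')
im=np.hstack([cv2.resize(c['image'][110:230,170:330],(400,300)),cv2.resize(s['image'][110:230,190:350],(400,300))]); cv2.imwrite('pics/g3.png',im)
E
```

```text
t 7.42 now [-24.   82.6  25.1] tilt 5.4 F_f [-0.6 17.9  0.8] open 0.003
```

View pics/g3.png

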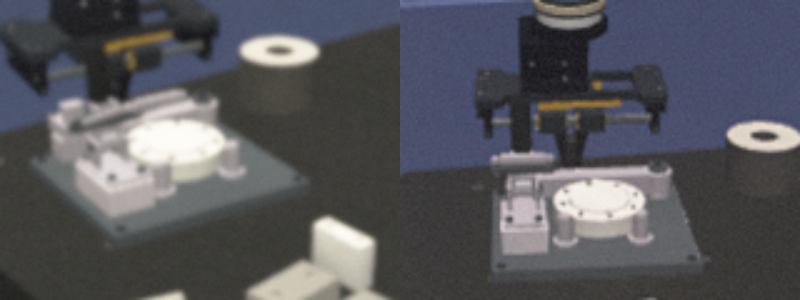

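Resistance went from 10.8 to 18 N with only 0.3 mm of movement, and the pictures show the bar (right, (610,180)) against the disc and parallel to the plate edge. The gate is shut. I'll retreat and take a look at the loop bar.

```bash
python3 m.py 11 -24 90 26 5 -24 92 120 5 -24 92 240 0 -75 -135 240 0
```

```text
t 7.52 now [-24.   82.6  25.1] tilt 5.4 F_f [-0.9 17.   2.4] open 0.005
[-24.0, 90.0, 26.0, 5.0] -> 0.025, 0.000, -0.001, 0.001, -0.002, -0.001  rows>= 0.2
[-24.0, 92.0, 120.0, 5.0] -> 0.061, 0.001, -0.312, 0.001, -0.002, -0.001  rows>= 2.3
[-24.0, 92.0, 240.0, 0.0] -> 0.102, 0.001, -0.710, 0.001, -0.030, -0.001  rows>= 5.2
[-75.0, -135.0, 240.0, 0.0] -> -0.652, -0.166, -0.781, 0.001, -0.030, -0.001  rows>= 7.4
```

Request:
move_arm(increments=[[0.025,0,0,0,0,0,0],[0.025,0,-0.05,0,0,0,0],[0.061,0,-0.312,0,0,0,0],[0.061,0,-0.312,0,0,0,0.5],[0.102,0,-0.71,0,-0.03,0,1],[0.102,0,-0.71,0,-0.03,0,1],[0.102,0,-0.71,0,-0.03,0,1],[0.102,0,-0.71,0,-0.03,0,1]])

```text
time_s: 8.18
position: [0.5414, 0.2211, 0.2583]
tcp_rot: [[0.104, 0.994, 0.015], [0.995, -0.104, -0.004], [-0.003, 0.015, -1.0]]
force: [1.4, 0.3, -0.7]
opening: 0.296
grasp_force: 0.0
```

Request:
move_arm(increments=[[-0.75,-0.17,0,0,0,0,1],[-0.75,-0.17,0,0,0,0,1],[-0.75,-0.17,0,0,0,0,1],[-0.75,-0.17,0,0,0,0,1],[-0.75,-0.17,0,0,0,0,1],[-0.75,-0.17,0,0,0,0,1],[-0.75,-0.17,0,0,0,0,1],[-0.75,-0.17,0,0,0,0,1]])

```text
time_s: 8.85
position: [0.4621, 0.0007, 0.2512]
tcp_rot: [[0.108, 0.994, -0.002], [0.994, -0.108, -0.006], [-0.006, -0.001, -1.0]]
force: [-0.6, 0.1, 0.8]
opening: 0.909
grasp_force: 0.0
```

```bash
python3 m.py 11
python3 - <<'E'
from h import *
np.set_printoptions(precision=4,suppress=True)
p=np.load('p.npy')
ca,sa=np.cos(p[2]),np.sin(p[2]);Z=np.array([[ca,-sa,0],[sa,ca,0],[0,0,1]]);o=np.array([p[0],p[1],0])
c=cap('wrist','w4.png'); cv2.imwrite('pics/w4b.png',cv2.resize(c['image'],(800,600)))
for t in ['loop_bar','loop_pivot','lever_tip','lever_pivot','keeper','alu_disc','gate_hinge']:
    for r in nets.find_in('wrist',t)[:2]: print(t,np.round(r['location']),round(r['conf'],2))
for n,q in dict(bar=(-75,-103,128),barL=(-102.5,-103,128),barR=(-47.5,-103,128),levtip=(-75,-4,147),keeper=(-75,60,62),pinL=(-36,-39,44),pinR=(36,-39,44),disc=(0,0,42),hinge=(66,60,42)).items(): print(n,proj(c,Z@(np.array(q)/1e3)+o)[0])
E
```

```text
t 8.85 now [ -76.5 -136.8  240.2] tilt -0.3 F_f [-0.6 -0.   0.8] open 0.909
loop_bar [237. 114.] 0.76
loop_pivot [315.  54.] 0.42
lever_tip [253.  69.] 0.93
lever_tip [274. 110.] 0.45
lever_pivot [254.  69.] 0.69
lever_pivot [252.  73.] 0.49
keeper [310.   5.] 0.93
keeper [255.  70.] 0.5
alu_disc [315.  53.] 0.73
gate_hinge [309.   8.] 0.91
bar [254.7821 149.5723]
barL [227.5551 149.6619]
barR [282.026  149.4691]
levtip [254.4929  34.6209]
keeper [254.2667 -11.99  ]
pinL [286.0055  88.0539]
pinR [344.3231  87.6381]
disc [316.763   53.4014]
hinge [378.6175  -5.8091]
```

View pics/w4b.png

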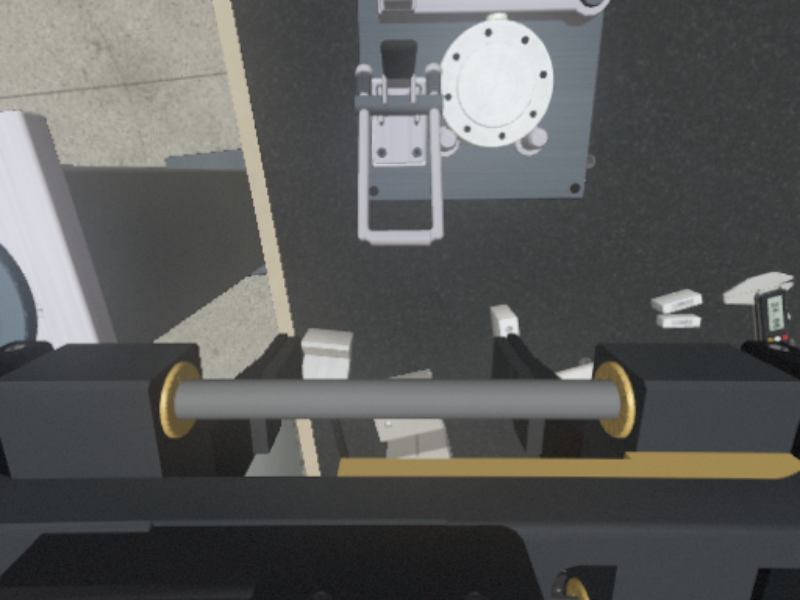

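The loop bar shows at (400,238) in this enlarged view, (256,152) in the raw picture, within 3 px of the prediction. The gate bar at the top lies parallel against the disc.

```bash
python3 - <<'E'
from h import *
p=np.load('p.npy')
ca,sa=np.cos(p[2]),np.sin(p[2]);Z=np.array([[ca,-sa,0],[sa,ca,0],[0,0,1]]);o=np.array([p[0],p[1],0])
c=cap('wrist')
w0={'K':c['K'],'dist':c['dist'],'eye':[.6252,.0723,.3841],'orientation':[[1,-.000646,.0004],[.000515,.963151,.268962],[-.000558,-.268961,.963151]]}
t=tri(ray(c,(256,152)),ray(w0,(85,155.5))); print(np.round(Z.T@(t-o)*1e3,1))
for z in (.12,.125,.13): print(np.round(Z.T@(atz(c,(256,152),z)-o)*1e3,1))
E
python3 m.py 2 -74 -105 150 0 -74 -105 126 0
```

```text
[ -72.7 -103.7  133.1]
[ -72.7 -104.6  120. ]
[ -72.8 -103.8  125. ]
[ -72.8 -103.1  130. ]
t 9.3 now [ -75.6 -134.8  249.6] tilt -0.3 F_f [-0.6  0.4  0.4] open 0.998
[-74.0, -105.0, 150.0, 0.0] -> 0.101, 0.005, 0.331, 0.000, 0.002, 0.000  rows>= 2.5
[-74.0, -105.0, 126.0, 0.0] -> 0.102, 0.005, 0.411, 0.000, 0.002, 0.000  rows>= 3.0
```

Request:
move_arm(increments=[[0.103,0.008,0.25,0,0.002,0,1],[0.103,0.008,0.25,0,0.002,0,1],[0.103,0.008,0.33,0,0.002,0,1],[0.103,0.008,0.405,0,0.002,0,1],[0.103,0.008,0.405,0,0.002,0,1],[0.103,0.008,0.405,0,0.002,0,0.7]])

```text
time_s: 9.8
position: [0.4682, 0.032, 0.1293]
tcp_rot: [[0.104, 0.995, -0.002], [0.995, -0.104, 0.001], [0.001, -0.002, -1.0]]
force: [0.4, 0.6, 0.3]
opening: 0.976
grasp_force: 0.0
```

```bash
python3 m.py 2 -73 -104 129 0
python3 - <<'E'
from h import *
c=cap('wrist','w5.png'); s=cap('side')
im=np.hstack([cv2.resize(c['image'][60:260,120:390],(400,300)),cv2.resize(s['image'][110:230,170:330],(400,300))]); cv2.imwrite('pics/g5.png',im)
for r in nets.find_in('wrist','loop_bar')[:2]: print(np.round(r['location']),round(r['conf'],2))
p=np.load('p.npy')
ca,sa=np.cos(p[2]),np.sin(p[2]);Z=np.array([[ca,-sa,0],[sa,ca,0],[0,0,1]]);o=np.array([p[0],p[1],0])
print(proj(c,Z@np.array([-.073,-.104,.129])+o))
E
```

```text
t 9.8 now [ -73.8 -105.   127.3] tilt 0.0 F_f [0.3 0.6 0.3] open 0.976
[-73.0, -104.0, 129.0, 0.0] -> 0.003, 0.002, -0.006, -0.001, -0.000, -0.000  rows>= 0.1
[224. 164.] 0.97
[288. 104.] 0.41
[[253.99033905 232.45088221]]
```

Request:
move_arm(increments=[[0.003,0.002,-0.006,0,0,0,0.7],[0.003,0.002,-0.006,0,0,0,0.5],[0.003,0.002,-0.006,0,0,0,0.5],[0.003,0.002,-0.006,0,0,0,0.5],[0.003,0.002,-0.006,0,0,0,0.5],[0.003,0.002,-0.006,0,0,0,0.5]])

```text
time_s: 10.45
position: [0.4686, 0.0323, 0.132]
tcp_rot: [[0.104, 0.995, -0.001], [0.995, -0.104, -0.0], [-0.0, -0.001, -1.0]]
force: [-3.6, -2.5, 2.8]
opening: 0.609
grasp_force: 30.0
```

```bash
python3 m.py 2; python3 -c "
from h import *;print(bot.read_state()['grasp_force'])"
```

```text
t 10.45 now [ -73.3 -104.7  130. ] tilt -0.0 F_f [-3.3 -2.8  2.8] open 0.609
30.0068262219429
```

Run:
```python
import numpy as np
P0=np.array([-104.7,130.]); th0=np.degrees(np.arctan2(130-86,-104.7+16)); 
th=np.linspace(th0,-13,31); r=np.linspace(np.hypot(88.7,44),96.5,31)
P=np.c_[-16+r*np.cos(np.radians(th)),86+r*np.sin(np.radians(th))]
for k in range(3):
    b=P[10*k]; print([[round((q[0]-b[0])/300,3),0,round(-(q[1]-b[1])/300,3),0,0,0,.5] for q in P[10*k+1:10*k+11]], P[10*k+10].round(1))
```

```text
[[np.float64(0.016), 0, np.float64(-0.028), 0, 0, 0, 0.5], [np.float64(0.034), 0, np.float64(-0.054), 0, 0, 0, 0.5], [np.float64(0.055), 0, np.float64(-0.078), 0, 0, 0, 0.5], [np.float64(0.078), 0, np.float64(-0.1), 0, 0, 0, 0.5], [np.float64(0.103), 0, np.float64(-0.12), 0, 0, 0, 0.5], [np.float64(0.13), 0, np.float64(-0.137), 0, 0, 0, 0.5], [np.float64(0.158), 0, np.float64(-0.151), 0, 0, 0, 0.5], [np.float64(0.188), 0, np.float64(-0.163), 0, 0, 0, 0.5], [np.float64(0.218), 0, np.float64(-0.172), 0, 0, 0, 0.5], [np.float64(0.25), 0, np.float64(-0.177), 0, 0, 0, 0.5]] [-29.8 183.2]
[[np.float64(0.032), 0, np.float64(-0.003), 0, 0, 0, 0.5], [np.float64(0.063), 0, np.float64(-0.002), 0, 0, 0, 0.5], [np.float64(0.095), 0, np.float64(0.001), 0, 0, 0, 0.5], [np.float64(0.126), 0, np.float64(0.008), 0, 0, 0, 0.5], [np.float64(0.156), 0, np.float64(0.017), 0, 0, 0, 0.5], [np.float64(0.185), 0, np.float64(0.03), 0, 0, 0, 0.5], [np.float64(0.213), 0, np.float64(0.045), 0, 0, 0, 0.5], [np.float64(0.239), 0, np.float64(0.062), 0, 0, 0, 0.5], [np.float64(0.263), 0, np.float64(0.082), 0, 0, 0, 0.5], [np.float64(0.285), 0, np.float64(0.105), 0, 0, 0, 0.5]] [ 55.7 151.8]
[[np.float64(0.02), 0, np.float64(0.024), 0, 0, 0, 0.5], [np.float64(0.037), 0, np.float64(0.05), 0, 0, 0, 0.5], [np.float64(0.052), 0, np.float64(0.078), 0, 0, 0, 0.5], [np.float64(0.064), 0, np.float64(0.107), 0, 0, 0, 0.5], [np.float64(0.073), 0, np.float64(0.137), 0, 0, 0, 0.5], [np.float64(0.08), 0, np.float64(0.168), 0, 0, 0, 0.5], [np.float64(0.083), 0, np.float64(0.199), 0, 0, 0, 0.5], [np.float64(0.083), 0, np.float64(0.23), 0, 0, 0, 0.5], [np.float64(0.08), 0, np.float64(0.261), 0, 0, 0, 0.5], [np.float64(0.074), 0, np.float64(0.292), 0, 0, 0, 0.5]] [78.  64.3]
```

Request:
move_arm(increments=[[0.016,0,-0.028,0,0,0,0.5],[0.034,0,-0.054,0,0,0,0.5],[0.055,0,-0.078,0,0,0,0.5],[0.078,0,-0.1,0,0,0,0.5],[0.103,0,-0.12,0,0,0,0.5],[0.13,0,-0.137,0,0,0,0.5],[0.158,0,-0.151,0,0,0,0.5],[0.188,0,-0.163,0,0,0,0.5],[0.218,0,-0.172,0,0,0,0.5],[0.25,0,-0.177,0,0,0,0.5]])

```text
time_s: 11.28
position: [0.4762, 0.108, 0.1844]
tcp_rot: [[0.104, 0.995, -0.002], [0.995, -0.104, -0.0], [-0.0, -0.002, -1.0]]
force: [-3.2, -0.3, -10.3]
opening: 0.61
grasp_force: 30.0
```

```bash
python3 m.py 2
python3 - <<'E'
from h import *
for n in ('side','scene'):
    s=cap(n,n+'6.png')
    for t in ('loop_bar','lever_tip','lever_pivot'): print(n,t,[(np.round(x['location']),round(x['conf'],2)) for x in nets.find_in(n,t)[:2]])
E
```

```text
t 11.28 now [-73.6 -28.6 182.4] tilt -0.0 F_f [ -3.2  -0.6 -10.3] open 0.61
side loop_bar [(array([240., 138.]), 0.55)]
side lever_tip [(array([240., 164.]), 0.75), (array([204., 254.]), 0.6)]
side lever_pivot [(array([235., 167.]), 0.59)]
scene loop_bar [(array([202., 139.]), 0.74)]
scene lever_tip [(array([210., 148.]), 0.84)]
scene lever_pivot [(array([210., 150.]), 0.67)]
```

Still gripped. The downward pull of 10 N means the arc radius is slightly too big, so I'll lower it by about 2.5 mm.

Request:
move_arm(increments=[[0.032,0,0.005,0,0,0,0.5],[0.063,0,0.006,0,0,0,0.5],[0.094,0,0.009,0,0,0,0.5],[0.124,0,0.016,0,0,0,0.5],[0.154,0,0.025,0,0,0,0.5],[0.183,0,0.037,0,0,0,0.5],[0.21,0,0.052,0,0,0,0.5],[0.235,0,0.068,0,0,0,0.5],[0.258,0,0.088,0,0,0,0.5],[0.279,0,0.11,0,0,0,0.5]])

```text
time_s: 12.52
position: [0.4852, 0.1897, 0.1524]
tcp_rot: [[0.105, 0.994, -0.001], [0.994, -0.105, -0.001], [-0.001, -0.001, -1.0]]
force: [-6.8, -2.6, -0.8]
opening: 0.611
grasp_force: 30.0
```

```bash
python3 m.py 2 -73.5 77 64 0
```

```text
t 12.52 now [-73.2  53.6 150.4] tilt -0.1 F_f [-6.5 -3.3 -0.8] open 0.611
[-73.5, 77.0, 64.0, 0.0] -> 0.078, -0.001, 0.288, -0.000, 0.000, -0.000  rows>= 2.1
```

Request:
move_arm(increments=[[0.02,-0.003,0.024,0,0,0,0.5],[0.037,-0.004,0.05,0,0,0,0.5],[0.051,-0.004,0.078,0,0,0,0.5],[0.063,-0.004,0.107,0,0,0,0.5],[0.072,-0.004,0.137,0,0,0,0.5],[0.078,-0.004,0.168,0,0,0,0.5],[0.081,-0.004,0.199,0,0,0,0.5],[0.082,-0.004,0.23,0,0,0,0.5],[0.08,-0.004,0.258,0,0,0,0.5],[0.077,-0.004,0.284,0,0,0,0.5]])

```text
time_s: 13.35
position: [0.4904, 0.2148, 0.0723]
tcp_rot: [[0.107, 0.994, 0.006], [0.994, -0.107, 0.003], [0.004, 0.005, -1.0]]
force: [-11.7, 2.0, 102.1]
opening: 0.504
grasp_force: 46.0
```

```bash
python3 m.py 2 -73.5 77 62 0
python3 - <<'E'
from h import *
p=np.load('p.npy'); ca,sa=np.cos(p[2]),np.sin(p[2]);Z=np.array([[ca,-sa,0],[sa,ca,0],[0,0,1]]);o=np.array([p[0],p[1],0])
n=Z[:,0]
for nm in ('scene','wrist'):
    c=cap(nm,nm+'7.png')
    for t in ('loop_bar','lever_tip','keeper'):
        for x in nets.find_in(nm,t)[:1]:
            e,d=ray(c,x['location']); q=e+d*((Z@[-.075,0,0]+o-e)@n)/(d@n); print(nm,t,np.round(x['location']),round(x['conf'],2),np.round(Z.T@(q-o)*1e3))
E
```

```text
t 13.35 now [-70.6  79.1  70.3] tilt 0.2 F_f [-11.9   0.8 102.1] open 0.504
[-73.5, 77.0, 62.0, 0.0] -> -0.007, -0.010, 0.028, 0.002, -0.001, -0.001  rows>= 0.2
scene loop_bar [202. 159.] 0.6 [-75.  35.  58.]
scene lever_tip [208. 154.] 0.93 [-75.   3.  83.]
scene keeper [218. 156.] 0.58 [-75. -43.  95.]
wrist loop_bar [261. 230.] 0.94 [-75. 203. 340.]
wrist lever_tip [257. 230.] 0.94 [-75. 240. 422.]
wrist keeper [323. 231.] 0.82 [-75. 157. 240.]
```

102 N upward: the bar has slipped in the pads and the fingers are standing on something. I'll lift off straight up, opening slightly, and look.

Request:
move_arm(increments=[[0,0,-0.03,0,0,0,0.5],[0,0,-0.07,0,0,0,0.6],[0,0,-0.07,0,0,0,1],[0,0,-0.1,0,0,0,1],[0,0,-0.4,0,0,0,1],[0,0,-0.4,0,0,0,1],[0,0,-0.4,0,0,0,1]])

```text
time_s: 14.33
position: [0.4914, 0.2143, 0.1921]
tcp_rot: [[0.105, 0.994, 0.012], [0.994, -0.105, 0.003], [0.004, 0.011, -1.0]]
force: [0.1, -0.3, -0.2]
opening: 0.865
grasp_force: 0.0
```

```bash
python3 m.py 11
python3 - <<'E'
from h import *
c=cap('wrist','w8.png'); z=cap('scene','z8.png'); s=cap('side','s8.png')
cv2.imwrite('pics/w8c.png',c['image'])
a=cv2.resize(s['image'][120:220,200:320],(400,300),interpolation=cv2.INTER_CUBIC); b=cv2.resize(z['image'][120:220,170:290],(400,300),interpolation=cv2.INTER_CUBIC)
w=cv2.resize(c['image'][0:250,60:460],(800,300),interpolation=cv2.INTER_AREA)
cv2.imwrite('pics/g8.png',np.vstack([np.hstack([a,b]),w]))
E
```

```text
t 14.33 now [-69.5  78.8 181.1] tilt 0.2 F_f [ 0.2 -0.2 -0.2] open 0.865
```

View pics/g8.png

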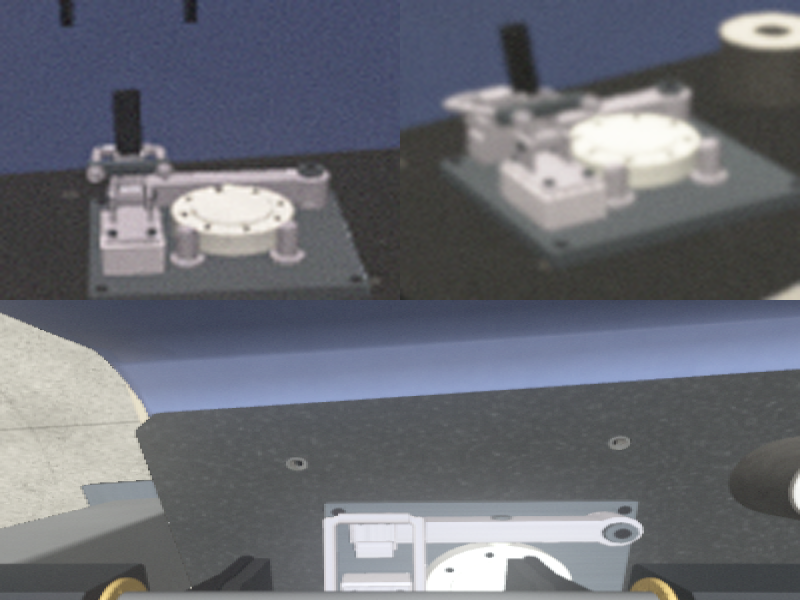

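The views show the loop lying over towards the gate, with its bar at (375,520) in the wrist part, about (247,183) raw. The lever leans towards the gate, its top at (515,30), and the disc and gate are still home. I'll compute the bar and lever positions.

```bash
cat > e.py <<'E'
from h import *
np.set_printoptions(precision=1,suppress=True)
p=np.load('p.npy'); ca,sa=np.cos(p[2]),np.sin(p[2]);Z=np.array([[ca,-sa,0],[sa,ca,0],[0,0,1]]);o=np.array([p[0],p[1],0])
fx=lambda w:Z.T@(w-o)*1e3
def pl(c,q,x): e,d=ray(c,q); n=Z[:,0]; return fx(e+d*((Z@[x/1e3,0,0]+o-e)@n)/(d@n))
def pr(c,*q): return proj(c,Z@(np.array(q)/1e3)+o)[0]
E
python3 - <<'E'
from e import *
c=cap('wrist');z=cap('scene');s=cap('side')
for h in (.055,.0605,.07,.08): print(h,fx(atz(c,(247.5,183),h)))
print('hook/keeper proj',pr(c,-75,60,62),pr(c,-102,77,60.5),pr(c,-48,77,60.5),'hinge',pr(c,66,60,42),'seen',(60+620/2,(532-300)/1.2))
print('bar L end via scene',pl(z,(186.5,153.5),-102.5))
print('grip top scene',pl(z,(170+(515-400)*.3,120+28/3),-75))
for a in (1.4,1.5,1.57,1.7,1.8,1.9):
    y=-16-85*np.cos(a)+12*np.sin(a); zz=62+85*np.sin(a)+12*np.cos(a)
    lp=np.array([-16-24*np.cos(a),62+24*np.sin(a)])
    print(a,y,zz,'scene',pr(z,-75,y,zz),'side',pr(s,-75,y,zz))
print('barL proj scene',[pr(z,-102.5,y,h) for y,h in ((70,60.5),(77,60.5),(84,60.5),(84,70))])
E
```

```text
0.055 [-79.2  74.7  55. ]
0.0605 [-79.1  76.2  60.5]
0.07 [-78.9  78.7  70. ]
0.08 [-78.7  81.3  80. ]
hook/keeper proj [251.4 198. ] [225.8 182.3] [276.9 182.2] hinge [375.7 192.5] seen (370.0, 193.33333333333334)
bar L end via scene [-102.5   57.4   70.1]
grip top scene [-75.   17.1 134.5]
1.4 -18.621810386658968 147.802832763822 scene [211.9 128.4] side [237.7 152.5]
1.5 -10.042722302506093 147.63592028135704 scene [210.  127.2] side [237.6 151.2]
1.57 -4.067691575230311 147.00952896973476 scene [208.7 126.7] side [237.6 150.5]
1.7 6.851759740549216 144.7453749569135 scene [206.5 126.2] side [237.6 149.8]
1.8 14.998349619450746 142.05062348832953 scene [204.8 126.3] side [237.6 149.6]
1.9 22.83521423564676 138.5560326510682 scene [203.2 126.7] side [237.6 149.8]
barL proj scene [array([184.4, 155.6]), array([183.2, 154.5]), array([181.9, 153.5]), array([181.7, 149.6])]
```

Run:
```python
from e import *
g=lambda c:cv2.cvtColor(c['image'],cv2.COLOR_BGR2GRAY)
C=[g(cap('wrist')).astype(float) for _ in range(4)]; c=cap('wrist'); G=np.mean(C,0)
for x in (228,234,240,246,252,258,264,268): print(x,G[172:200,x].astype(int))
Zs=[cap('scene') for _ in range(4)]; G=np.mean([g(q).astype(float) for q in Zs],0)
print('scene grip cols, dark centroid by row')
for r in range(124,156,2):
    v=G[r,190:225]; m=v<45
    print(r,190+np.where(m)[0].min() if m.any() else None,190+np.where(m)[0].max() if m.any() else None,int(v.min()))
z=Zs[0]
for a in (1.5,1.6,1.7,1.8,1.9):
    f=lambda l,w:pr(z,-75+w,-16-l*np.cos(a)+12*np.sin(a),62+l*np.sin(a)+12*np.cos(a))
    print(a,'top L/R',f(85,-10),f(85,10),'bottom',f(31,-10),f(31,10))
```

```text
228 [133 131 132 129 130 132 132 131 130 189 213 220 221 221 220 220 220 220
 220 219 219 220 220 219 220 219 220 219]
234 [115  88  84  83  85  85  84 197 226 231 230 228 221 209 189 164 155 155
 157 156 158 153 155 155 155 157 156 156]
240 [146 147 148 146 143 208 223 229 230 228 226 220 207 181 154 164 165 164
 163 158 158 152 152 151 151 149 147 148]
246 [147 148 149 146 148 207 223 228 230 228 226 222 209 183 152 223 232 233
 233 233 233 233 233 233 233 233 233 234]
252 [146 149 149 146 151 206 223 228 230 228 226 223 210 185 204 229 232 232
 233 233 233 233 233 233 233 233 233 232]
258 [146 149 151 147 150 205 223 228 230 228 226 224 210 186 198 226 230 231
 230 231 231 231 231 231 231 231 231 232]
264 [148 150 150 147 144 204 223 227 230 227 226 226 212 188 189 209 214 214
 213 214 214 214 214 214 214 214 214 214]
268 [148 150 152 148 144 204 223 227 230 228 226 226 212 188 203 227 232 232
 230 231 232 231 230 230 231 231 229 227]
scene grip cols, dark centroid by row
124 None None 83
126 None None 80
128 None None 55
130 203 206 41
132 202 206 39
134 202 207 39
136 202 207 38
138 203 208 38
140 203 208 38
142 203 209 37
144 204 209 37
146 204 209 36
148 205 209 37
150 None None 54
152 None None 95
154 None None 81
1.5 top L/R [205.7 128.1] [214.3 126.4] bottom [205.9 151.6] [214.3 149.8]
1.6 top L/R [203.9 127.4] [212.5 125.7] bottom [205.3 151.6] [213.7 149.8]
1.7 top L/R [202.1 127. ] [210.7 125.3] bottom [204.7 151.8] [213.1 149.9]
1.8 top L/R [200.5 127.1] [209.  125.4] bottom [204.1 152.1] [212.5 150.2]
1.9 top L/R [199.  127.6] [207.4 125.9] bottom [203.6 152.6] [212.  150.7]
```

The bar centre is at row 181, so y ≈ 79 mm if it lies on the hook floor. The lever is at about 1.8 rad. I'll check the bar's height by touching it with closed fingertips.

```bash
python3 m.py 11 -75 82 85 0 -75 82 67 0 -75 82 63 0
```

```text
t 15.08 now [-73.7  77.4 175.6] tilt 0.0 F_f [ 0.4  0.3 -0. ] open 1.004
[-75.0, 82.0, 85.0, 0.0] -> 0.015, -0.005, 0.302, 0.000, -0.000, -0.000  rows>= 2.2
[-75.0, 82.0, 67.0, 0.0] -> 0.015, -0.005, 0.362, 0.000, -0.000, -0.000  rows>= 2.6
[-75.0, 82.0, 63.0, 0.0] -> 0.015, -0.005, 0.375, 0.000, -0.000, -0.000  rows>= 2.7
```

Request:
move_arm(increments=[[0.015,-0.005,0,0,0,0,0],[0.015,-0.005,0,0,0,0,0],[0.015,-0.005,0,0,0,0,0],[0.015,-0.005,0,0,0,0,0],[0.015,-0.005,0,0,0,0,0],[0.015,-0.005,0.05,0,0,0,0],[0.015,-0.005,0.12,0,0,0,0],[0.015,-0.005,0.2,0,0,0,0],[0.015,-0.005,0.26,0,0,0,0],[0.015,-0.005,0.28,0,0,0,0]])

```text
time_s: 15.92
position: [0.4846, 0.2176, 0.1004]
tcp_rot: [[0.105, 0.994, -0.004], [0.994, -0.105, -0.001], [-0.001, -0.004, -1.0]]
force: [-0.5, -1.2, 0.1]
opening: 0.325
grasp_force: 0.0
```

Request:
move_arm(increments=[[0,0,0.015,0,0,0,0],[0,0,0.03,0,0,0,0],[0,0,0.045,0,0,0,0],[0,0,0.055,0,0,0,0],[0,0,0.065,0,0,0,0],[0,0,0.072,0,0,0,0],[0,0,0.078,0,0,0,0],[0,0,0.078,0,0,0,0]])

```text
time_s: 16.58
position: [0.4862, 0.2181, 0.0793]
tcp_rot: [[0.105, 0.995, 0.0], [0.995, -0.105, 0.0], [0.0, 0.0, -1.0]]
force: [0.4, -0.3, 0.1]
opening: 0.007
grasp_force: 0.0
```

```bash
python3 m.py 11 -75 82 67 0 -75 82 63 0
```

```text
t 16.58 now [-75.1  81.9  68.3] tilt 0.0 F_f [ 0.4 -0.2  0.1] open 0.007
[-75.0, 82.0, 67.0, 0.0] -> 0.000, 0.000, 0.004, 0.000, -0.000, -0.000  rows>= 0.0
[-75.0, 82.0, 63.0, 0.0] -> 0.000, 0.000, 0.018, 0.000, -0.000, -0.000  rows>= 0.1
```

Request:
move_arm(increments=[[0,0,0.006,0,0,0,0],[0,0,0.012,0,0,0,0],[0,0,0.016,0,0,0,0],[0,0,0.016,0,0,0,0]])

```text
time_s: 16.92
position: [0.4866, 0.2182, 0.0762]
tcp_rot: [[0.105, 0.995, 0.002], [0.995, -0.105, 0.001], [0.001, 0.002, -1.0]]
force: [-2.1, -0.4, 12.1]
opening: 0.002
grasp_force: 6.2
```

```bash
python3 m.py 11 -75 82 175 0 -75 40 175 0 -75 40 132 0
```

```text
t 16.92 now [-74.7  82.1  65.2] tilt 0.0 F_f [-2.1 -0.6 12.1] open 0.002
[-75.0, 82.0, 175.0, 0.0] -> -0.000, -0.000, -0.366, 0.001, -0.000, -0.000  rows>= 2.6
[-75.0, 40.0, 175.0, 0.0] -> -0.140, -0.000, -0.366, 0.001, -0.000, -0.000  rows>= 2.8
[-75.0, 40.0, 132.0, 0.0] -> -0.140, -0.000, -0.223, 0.001, -0.000, -0.000  rows>= 1.9
```

Contact is at 65.2 mm, which is what the bar lying on the hook floor would give, so the loop is down behind the lip. Now the lever.

```bash
python3 - <<'E'
import numpy as np
def T(a,l=68):
    return np.array([-16-l*np.cos(a)+15*np.sin(a)+9.5,62+l*np.sin(a)+15*np.cos(a)])
A=[1.85]+list(np.linspace(1.75,.85,10))+list(np.linspace(.76,0,10)); st=np.array([40,126.])
P=[T(a) for a in A]; print(P[0].round(1))
for b,seg in ((st,P[:11][1:]),(P[10],P[11:])):
    print('; '.join(f'{(q[0]-b[0])/300:.3f} {-(q[1]-b[1])/300:.3f}' for q in seg), seg[-1].round(1))
E
python3 m.py 11 -75 82 175 0 -75 40 175 0 -75 40 126 0
```

```text
[ 26.7 123.2]
-0.065 -0.001; -0.087 -0.009; -0.110 -0.014; -0.133 -0.018; -0.156 -0.019; -0.179 -0.018; -0.202 -0.014; -0.224 -0.008; -0.246 -0.000; -0.267 0.010 [-40.1 123. ]
-0.018 0.011; -0.034 0.023; -0.048 0.035; -0.062 0.050; -0.074 0.065; -0.085 0.081; -0.095 0.098; -0.103 0.116; -0.110 0.134; -0.115 0.153 [-74.5  77. ]
t 16.92 now [-74.7  82.1  65.2] tilt 0.0 F_f [-2.1 -0.6 12.1] open 0.002
[-75.0, 82.0, 175.0, 0.0] -> -0.000, -0.000, -0.366, 0.001, -0.000, -0.000  rows>= 2.6
[-75.0, 40.0, 175.0, 0.0] -> -0.140, -0.000, -0.366, 0.001, -0.000, -0.000  rows>= 2.8
[-75.0, 40.0, 126.0, 0.0] -> -0.140, -0.001, -0.203, 0.001, -0.000, -0.000  rows>= 1.8
```

Request:
move_arm(increments=[[0,0,-0.15,0,0,0,0],[0,0,-0.366,0,0,0,0],[0,0,-0.366,0,0,0,0],[-0.14,0,-0.366,0,0,0,0],[-0.14,0,-0.366,0,0,0,0],[-0.14,0,-0.25,0,0,0,0],[-0.14,0,-0.202,0,0,0,0],[-0.14,0,-0.202,0,0,0,0]])

```text
time_s: 17.58
position: [0.4791, 0.1755, 0.1323]
tcp_rot: [[0.106, 0.994, -0.007], [0.994, -0.106, -0.001], [-0.001, -0.007, -1.0]]
force: [-0.6, 0.8, -0.1]
opening: 0.007
grasp_force: 0.0
```

```bash
python3 m.py 11 -75 40 126 0
```

```text
t 17.58 now [-77.8  38.9 121.3] tilt -0.1 F_f [-0.7  0.7 -0.1] open 0.007
[-75.0, 40.0, 126.0, 0.0] -> 0.004, 0.009, -0.016, -0.002, 0.000, -0.001  rows>= 0.1
```

Request:
move_arm(increments=[[-0.065,0.003,-0.003,0,0,0,0],[-0.087,0.003,-0.01,0,0,0,0],[-0.11,0.003,-0.015,0,0,0,0],[-0.133,0.003,-0.019,0,0,0,0],[-0.156,0.003,-0.02,0,0,0,0],[-0.179,0.003,-0.019,0,0,0,0],[-0.202,0.003,-0.015,0,0,0,0],[-0.224,0.003,-0.009,0,0,0,0],[-0.246,0.003,0,0,0,0,0],[-0.267,0.003,0.01,0,0,0,0]])

```text
time_s: 18.42
position: [0.4747, 0.0958, 0.1321]
tcp_rot: [[0.105, 0.995, 0.002], [0.995, -0.105, 0.0], [0.0, 0.002, -1.0]]
force: [1.2, 1.3, 1.1]
opening: 0.004
grasp_force: 0.7
```

```bash
python3 m.py 11 -75 -40 123 0 -75 -45.5 119.5 0 -75 -74.5 77 0
python3 - <<'E'
from e import *
for n in ('scene','side'):
    s=cap(n)
    for t in ('loop_bar','lever_tip','keeper'):
        for x in nets.find_in(n,t)[:2]: print(n,t,np.round(x['location']),round(x['conf'],2),pl(s,x['location'],-75) if n=='scene' else '')
E
```

```text
t 18.42 now [-73.8 -40.9 121.1] tilt 0.0 F_f [1.  1.4 1.1] open 0.004
[-75.0, -40.0, 123.0, 0.0] -> 0.003, -0.004, -0.006, 0.001, -0.000, -0.000  rows>= 0.1
[-75.0, -45.5, 119.5, 0.0] -> -0.015, -0.004, 0.005, 0.001, -0.000, -0.000  rows>= 0.1
[-75.0, -74.5, 77.0, 0.0] -> -0.112, -0.004, 0.147, 0.001, -0.000, -0.000  rows>= 1.3
scene loop_bar [206. 167.] 0.62 [-75.   15.2  46.8]
scene lever_tip [214. 159.] 0.7 [-75.  -25.3  82.7]
scene keeper [225. 154.] 0.89 [-75.  -72.6 109.4]
side loop_bar [204. 256.] 0.7 
side loop_bar [229. 184.] 0.44 
side lever_tip [240. 180.] 0.81 
side lever_tip [269. 192.] 0.74 
side keeper [280. 182.] 0.68
```

Request:
move_arm(increments=[[-0.016,-0.003,0.007,0,0,0,0],[-0.031,-0.003,0.018,0,0,0,0],[-0.045,-0.003,0.03,0,0,0,0],[-0.059,-0.003,0.045,0,0,0,0],[-0.071,-0.003,0.06,0,0,0,0],[-0.077,-0.003,0.068,0,0,0,0],[-0.077,-0.003,0.068,0,0,0,0]])

```text
time_s: 19.4
position: [0.4705, 0.0729, 0.111]
tcp_rot: [[0.105, 0.994, -0.001], [0.994, -0.105, 0.0], [-0.0, -0.001, -1.0]]
force: [0.0, -0.8, -0.7]
opening: 0.005
grasp_force: 0.0
```

```bash
python3 m.py 11 -75 -74.5 77 0
```

```text
t 19.4 now [-75.7 -64.1 100. ] tilt -0.0 F_f [ 0.1 -0.8 -0.7] open 0.005
[-75.0, -74.5, 77.0, 0.0] -> -0.035, 0.002, 0.077, -0.000, 0.000, -0.000  rows>= 0.6
```

Request:
move_arm(increments=[[0,0,-0.1,0,0,0,0],[-0.03,0,-0.46,0,0,0,0],[-0.03,0,-0.46,0,0,0,0],[-0.03,0,-0.46,0,0,0,0],[-0.03,0,-0.46,0,0,0,0],[-0.03,0,-0.46,0,0,0,0],[-0.03,0,-0.46,0,0,0,0]])

```text
time_s: 19.98
position: [0.4688, 0.0647, 0.2488]
tcp_rot: [[0.105, 0.995, -0.002], [0.995, -0.105, 0.0], [0.0, -0.002, -1.0]]
force: [-0.2, 0.4, -0.6]
opening: 0.008
grasp_force: 0.0
```

```bash
python3 m.py 11
cat > f.py <<'E'
from e import *
c=cap('wrist','w9.png'); z=cap('scene','z9.png'); s=cap('side','s9.png')
for t in ('loop_bar','lever_tip','lever','keeper','loop_pivot','alu_disc','gate'):
    for x in nets.find_in('wrist',t)[:2]: print(t,np.round(x['location']),round(x['conf'],2))
for a in (0,.3,.6,.9,1.2):
    print(a,'levtip',pr(c,-75,-16-85*np.cos(a)+12*np.sin(a),62+85*np.sin(a)+12*np.cos(a)),'gripin',pr(c,-75,-16-31*np.cos(a)+12*np.sin(a),62+31*np.sin(a)+12*np.cos(a)),'loop_pivot',pr(c,-75,-16-24*np.cos(a),62+24*np.sin(a)))
print('bar at y60,65,70,80',[pr(c,-75,y,60.5) for y in (60,65,70,80)],'bar ends',pr(c,-102,65,60.5),pr(c,-48,65,60.5),'lip edge',pr(c,-75,61.5,73.5))
g=cv2.cvtColor(c['image'],cv2.COLOR_BGR2GRAY); g=cv2.blur(g,(3,1))
x0=int(pr(c,-75,-16,62)[0])
print('col',x0,g[0:220:2,x0])
for dx in (-18,-24,18): print('col',x0+dx,g[0:110:2,x0+dx])
E
python3 f.py
```

```text
t 19.98 now [-76.5 -72.4 237.8] tilt 0.0 F_f [-0.2  0.3 -0.6] open 0.008
loop_bar [242. 105.] 0.71
lever_tip [251. 143.] 0.88
lever_tip [313.  59.] 0.68
lever [253. 140.] 0.6
keeper [313.  60.] 0.65
loop_pivot [271. 113.] 0.7
loop_pivot [316.  60.] 0.32
alu_disc [309. 111.] 0.66
gate [316.  60.] 0.79
0 levtip [254.9 194.1] gripin [254.9 151.2] loop_pivot [254.9 144.2]
0.3 levtip [254.9 194.3] gripin [254.9 148.1] loop_pivot [254.9 144. ]
0.6 levtip [254.9 187.5] gripin [254.9 142.4] loop_pivot [254.9 142. ]
0.9 levtip [255.  172.6] gripin [254.9 134.8] loop_pivot [254.9 138.2]
1.2 levtip [255. 150.] gripin [255.  125.8] loop_pivot [254.9 133. ]
bar at y60,65,70,80 [array([255. ,  55.7]), array([255. ,  50.9]), array([255.,  46.]), array([255.,  36.])] bar ends [231.2  50.9] [278.8  50.8] lip edge [255.   51.9]
col 254 [ 64  66  69  66  66  66  68  69  71  69  68  69  70  73  73  74  72  71
  72  72 184 192 192 192 192 193 193 173 193 196 192 193 191 192 186  97
  96 115 115 118 117 116 118 117 118 119 119 117 117 119 119 121 120 137
 214 194 194 194 194 194 184 192 193 193 195 195 196 196 196 196 196 195
 195 195 194  80  72  71  71  68  70  67  67  66  66  66  64  63  62  60
  62  59  59  60  60  59  60  55  64  64  66  62  64  65  65  64  62  61
  50  48]
col 236 [ 64  68  71  70  62  65  66  65  66  67  68  67  70  68  68  69  69  70
  69  67  69  69  98 112  93  81  82  85 131 194 190 176 158 156 158 157
 159 161 162 164 164 165 166 168 168 170 171 172 175 175 176 177 178 180
 180]
col 230 [64 64 64 67 64 67 65 66 68 68 65 65 64 66 66 69 70 70 68 68 70 70 79 88
 86 87 84 84 82 84 96 98 92 91 93 90 89 88 89 84 83 80 76 77 75 71 74 71
 71 72 71 71 73 73 73]
col 272 [ 64  64  63  64  65  67  67  70  69  70  68  69  71  68  70  72  74  74
  73  74  75  74  99 113 114 117 197 190 189 188 180 146 166 177 185 154
 114 126 128 129 128 129 129 133 134 135 134 134 135 136 137 138 138 142
 177]
```

Run:
```python
from e import *
G=np.mean([cv2.cvtColor(cap('wrist')['image'],cv2.COLOR_BGR2GRAY).astype(float) for _ in range(5)],0); c=cap('wrist')
for r in range(146,214,4): print(r,G[r,234:276:2].astype(int))
print('plate edge row',pr(c,-75,-88,14)[1],'grip edges at tip a=0',pr(c,-85,-101,74),pr(c,-65,-101,74),'a=.3 tip top',pr(c,-85,-16-85*np.cos(.3)+12*np.sin(.3),62+85*np.sin(.3)+12*np.cos(.3)))
Z=np.mean([cv2.cvtColor(cap('scene')['image'],cv2.COLOR_BGR2GRAY).astype(float) for _ in range(5)],0); z=cap('scene')
for a in (0,.15,.3,.45): print(a,[pr(z,-75,-16-l*np.cos(a)+12*np.sin(a),62+l*np.sin(a)+12*np.cos(a)).round() for l in (31,85)])
for r in range(144,184,2): print(r,Z[r,200:236:2].astype(int))
```

```text
146 [115 116 116 117 117 111 193 182 194 195 196 193 198 191 185 134 120 119
 121 121 121]
150 [ 87  88  82  80  82  80 151  78  79  80  82  82  82  84 135 123  90  90
  95 108 107]
154 [153 139 126 188 189 186  94  71  71  73  75  76  75  75  72 182 189 193
 119 135 151]
158 [161 152 101 123 128 127  84  70  71  70  72  73  73  73  72 122 124 123
 103 140 147]
162 [168 165 135 119 114 114  82  68  70  69  69  71  71  72  71 116 117 115
 150 161 162]
166 [193 185 148  92 113 113  79  67  67  67  68  69  71  70  67 114 116 115
 139 183 185]
170 [110  80  58  59 108 112  79  65  66  65  67  67  66  68  66 112 115 115
 116 116 115]
174 [82 83 83 82 81 81 67 64 64 64 65 64 66 65 63 77 79 78 80 81 80]
178 [71 67 66 72 67 67 62 62 65 63 63 62 63 64 60 72 74 73 71 71 72]
182 [71 69 67 68 66 66 60 60 60 61 62 62 61 63 58 68 70 73 70 67 70]
186 [64 64 67 67 66 67 59 61 59 60 59 60 61 61 55 65 67 67 67 70 69]
190 [63 63 64 63 65 64 59 60 61 59 60 60 59 60 55 66 68 66 70 68 68]
194 [65 63 65 63 64 65 56 53 55 56 53 54 54 54 53 65 64 66 68 69 66]
198 [63 62 63 63 62 63 61 65 67 64 62 64 62 62 61
[... 1349 characters left out ...]
66 [205 199 164 167 179 146 138 144 140 124 116 127 135  96  97 122 222 250]
168 [161 194 193 138 149 131 117 128 134  95  88 103 122  82  88 123 187 217]
170 [143 146 141 110 104  99  93 106 129  82  78  97 139 153 165 170 174 180]
172 [146 148 102  79  89 116 151 126 126 130 127 156 200 233 243 240 199 185]
174 [162 188 162 118 101 153 185 171 189 207 185 197 194 198 218 228 225 217]
176 [170 209 206 198 163 159 163 166 200 223 219 218 195 146 171 189 189 185]
178 [147 187 214 213 209 200 179 179 212 224 223 221 189 133 170 183 156 157]
180 [143 167 184 209 213 219 197 135 183 223 222 219 209 188 192 189 154 154]
182 [144 164 168 179 212 220 200 171 189 207 201 199 203 206 201 199 157 153]
```

The grip lines match a lever angle of about 0.3 rad, and the bar sits at the keeper under the lip. I'll go back down and press to flat.

```bash
python3 m.py 11 -75 -78 112 0 -75 -78 95 0 -75 -78 77 0
```

```text
t 21.08 now [-75.3 -72.3 238.8] tilt 0.0 F_f [-0.3  0.4 -0.1] open 0.005
[-75.0, -78.0, 112.0, 0.0] -> -0.019, 0.001, 0.423, 0.000, -0.000, -0.000  rows>= 3.0
[-75.0, -78.0, 95.0, 0.0] -> -0.019, 0.001, 0.479, 0.000, -0.000, -0.000  rows>= 3.5
[-75.0, -78.0, 77.0, 0.0] -> -0.019, 0.001, 0.539, 0.000, -0.000, -0.000  rows>= 3.9
```

Request:
move_arm(increments=[[-0.019,0,0.2,0,0,0,0],[-0.019,0,0.35,0,0,0,0],[-0.019,0,0.42,0,0,0,0],[-0.019,0,0.42,0,0,0,0],[-0.019,0,0.44,0,0,0,0],[-0.019,0,0.455,0,0,0,0],[-0.019,0,0.47,0,0,0,0],[-0.019,0,0.485,0,0,0,0],[-0.019,0,0.485,0,0,0,0]])

```text
time_s: 21.83
position: [0.4707, 0.059, 0.1056]
tcp_rot: [[0.104, 0.995, 0.005], [0.995, -0.104, -0.0], [0.0, 0.005, -1.0]]
force: [1.4, 0.2, 1.3]
opening: 0.009
grasp_force: 0.2
```

```bash
python3 m.py 11 -75 -78 85 0 -75 -78 77 0 -75 -78 75 0
```

```text
t 21.83 now [-74.  -77.9  94.6] tilt 0.0 F_f [1.3 0.3 1.3] open 0.009
[-75.0, -78.0, 85.0, 0.0] -> -0.000, -0.003, 0.032, 0.001, -0.000, -0.000  rows>= 0.2
[-75.0, -78.0, 77.0, 0.0] -> -0.000, -0.003, 0.059, 0.001, -0.000, -0.000  rows>= 0.4
[-75.0, -78.0, 75.0, 0.0] -> -0.000, -0.003, 0.065, 0.001, -0.000, -0.000  rows>= 0.5
```

Request:
move_arm(increments=[[0,-0.002,0.01,0,0,0,0],[0,-0.002,0.02,0,0,0,0],[0,-0.002,0.03,0,0,0,0]])

```text
time_s: 22.08
position: [0.4692, 0.0591, 0.0956]
tcp_rot: [[0.105, 0.995, 0.002], [0.995, -0.105, 0.0], [0.0, 0.002, -1.0]]
force: [-0.6, -0.0, -0.3]
opening: 0.008
grasp_force: 0.1
```

Request:
move_arm(increments=[[0,0,0.01,0,0,0,0],[0,0,0.02,0,0,0,0],[0,0,0.027,0,0,0,0],[0,0,0.031,0,0,0,0],[0,0,0.034,0,0,0,0],[0,0,0.034,0,0,0,0]])

```text
time_s: 22.58
position: [0.4688, 0.0591, 0.0878]
tcp_rot: [[0.104, 0.995, 0.002], [0.995, -0.104, -0.0], [0.0, 0.002, -1.0]]
force: [-5.4, -1.5, 29.8]
opening: 0.003
grasp_force: 15.0
```

```bash
python3 m.py 11 -75 -78 75 0
```

```text
t 22.58 now [-75.9 -78.   76.8] tilt 0.0 F_f [-5.2 -2.1 29.8] open 0.003
[-75.0, -78.0, 75.0, 0.0] -> 0.000, 0.003, 0.006, 0.000, -0.000, -0.000  rows>= 0.0
```

The lever is on its stop at 76.8 mm, where flat should be. I'll lift off and verify.

Request:
move_arm(increments=[[0,0,-0.1,0,0,0,0],[0.02,0,-0.54,0,0,0,0],[0.02,0,-0.54,0,0,0,0],[0.02,0,-0.54,0,0,0,0],[0.02,0,-0.54,0,0,0,0],[0.02,0,-0.54,0,0,0,0],[0.02,0,-0.54,0,0,0,0]])

```text
time_s: 23.17
position: [0.469, 0.0651, 0.2466]
tcp_rot: [[0.105, 0.995, 0.0], [0.995, -0.105, 0.0], [0.0, 0.0, -1.0]]
force: [-0.1, -0.1, -0.5]
opening: 0.004
grasp_force: 0.0
```

```bash
python3 m.py 11
python3 - <<'E'
from e import *
g=lambda n:np.mean([cv2.cvtColor(cap(n)['image'],cv2.COLOR_BGR2GRAY).astype(float) for _ in range(4)],0)
G=g('wrist'); c=cap('wrist')
print('hinge pred',pr(c,66,60,42),'disc pred',pr(c,0,0,42),'net',[np.round(x['location']) for x in nets.find_in('wrist','alu_disc')[:1]])
cc=cv2.HoughCircles(cv2.blur(c['image'],(2,2))[:,:,1],cv2.HOUGH_GRADIENT,1.5,50,param1=120,param2=25,minRadius=32,maxRadius=50); print('circles',cc)
print('bar y 55,60,65,70',[pr(c,-75,y,62).round(1) for y in (55,60,65,70)],'hook edges',[pr(c,-75,y,h).round(1) for y,h in ((81,55.5),(61.5,73.5),(47,73.5))])
for x in (233,236,239,254,273,276): print(x,G[30:80:1,x].astype(int))
for dx in (-10,0): 
    for l in (31,85): print('flat lever',pr(c,-75+dx,-16-l,74))
for r in range(146,206,6): print(r,G[r,240:272:3].astype(int))
Z=g('scene')
for r in range(156,182,2): print(r,Z[r,204:240:2].astype(int))
E
```

```text
t 23.17 now [-76.4 -72.  235.6] tilt 0.0 F_f [-0.1 -0.1 -0.5] open 0.004
hinge pred [374.8  57.8] disc pred [315.7 110.7] net [array([313., 108.])]
circles [[[314.2 111.8  35.9]
  [242.2 102.8  39.2]
  [500.2  15.8  38. ]]]
bar y 55,60,65,70 [array([255.9,  60. ]), array([255.9,  55.1]), array([256. ,  50.2]), array([256. ,  45.2])] hook edges [array([256. ,  35.6]), array([256. ,  51.5]), array([256. ,  66.1])]
233 [ 68  69  68  70  71  71  69  68  69  69  71  70  71  70  93 110 111 111
 111 112 109 108 110 111 111 111 109 148 187 189 189 188 189 188 188 188
 187 185 185 184 184 184 184 183 183 182 182 181 181 180]
236 [ 68  68  68  69  70  70  70  68  67  68  68  71  73  72  96 110 111 106
  92  81  81  81  80  81  89 102 125 163 191 191 190 187 182 176 168 168
 167 170 170 171 171 173 173 174 174 175 175 176 176 177]
239 [ 70  68  68  68  68  69  69  69  67  70  70  69  70  71  96 111 112 107
  95  86  83  80  82 102 145 176 187 189 184 173 159 141 118 103 110 111
 112 113 112 112 110 109 108 110 111 111 111 111 113 112]
254 [ 74  71  71  71  70  69  70  71  77 161 190 192 191 192
[... 1422 characters left out ...]
64 [163 182 163 180 197 219 223 224 220 219 242 251 252 252 252 252 252 252]
166 [144 164 177 155 168 193 197 177 150 127 154 228 245 246 251 252 252 252]
168 [138 106 156 151 145 159 133  75  59  55  61 109 141 172 244 251 251 251]
170 [190 126 134 139 135 137 124  70  49  51  52  55  56  87 190 240 246 246]
172 [200 161 125 117 111 119 126  85  62  51  53  51  51  54  95 182 229 223]
174 [157 109 102  96  86 100 125  93  98 112  97  56  52  51  52  85 159 211]
176 [168  92  93 105 122 123 161 179 192 208 169  70  54  56  61  82 125 179]
178 [203 149 110 141 187 174 199 222 222 220 188 127 141 140 127 141 141 166]
180 [182 201 185 163 170 168 189 223 223 218 209 189 191 186 153 152 146 168]
```

The checks agree:
- **Lever:** the grip's dark band runs from (219,168) to (232,176), which matches flat.
- **Loop bar:** it sits at the seat, with the lip top unbroken over it.
- **Disc:** it is within about 1 px of home.

The robot is clear, so I'm handing in.

```bash
python3 -c "
from h import *
print(workorder.hand_in())"
```

```text
the job is handed in; nothing more can be done
None
```

The job is handed in: the gate is shut with the disc home on both pins, the loop is hooked under the gate's lip and the lever is flat over centre; while lowering the loop, the fingers slipped off the bar and the wrist force read 102 N (limit 120 N), and I don't know what they pressed on or whether the 40 N limit on the gripper's body held then.

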